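Balance the weighing beam on its pivot stand

TASK

Set up the stone scale: pick up the wooden weighing beam at its balance point so that it lifts level, and lay it across the top of the steel pivot stand so that it stays balanced there by itself, level and resting on nothing else. Where it balances depends on where its sliding weight is set; do not let the beam tip over on the way.

Things in the scene. Friction and masses are not known exactly. Their poses are not given: they have to be found in the camera images.
- beam: flat hardwood bar 340 x 40 x 20 mm with steel shoes and wire loops at its ends and tick marks on top, lying on the bench ahead or to the left. Origin: middle of its length and width, on the underside; y along the bar towards the poise, x across, z up. 0.18 kg, evenly spread; with the poise, also 0.18 kg, it balances halfway between the bar's middle and the poise's middle
- poise (a joint): where the poise sits: distance (m) of its middle from the bar's middle along the bar's +y, 0.080 to 0.152 at the start; half of it is the balance point. The poise is a steel weight straddling the bar, 30 mm along it, 52 mm wide, from 2 to 29 mm above the bar's underside (its brass screw to 37 mm), stiff: 10 N to slide
- pivot_stand: pivot stand fixed on the robot's right: round dark steel foot 90 mm across, 10 mm high, thin column, flat square steel head 32 x 32 mm whose top is 70 mm above the bench. Origin: centre of the foot's underside, below the head's middle; x, y parallel to the head's sides, z up. The beam stays balanced if its balance point is less than 16 mm from the head's middle
Things that resemble listed ones, but are neither listed nor needed, are in the scene too. What is shaped like the pivot_stand but blue is not meant.

How it is judged:
By the outcome, as a careful person would: the job done as asked, in the order asked, and still so for the second after the job is handed in, with the robot touching nothing.
It also fails if it takes over 42 s, if anything falls off the work surface, if the arm or the gripper's body presses on something with over 40 N, if the wrist force passes 120 N, or if a joint passes its speed limit or range.

ROBOT

A 6-joint arm with a two-finger parallel gripper is mounted at the origin on a cart in front of the work surface, level with it; the furniture and walls round the work are solid. World frame = base frame: x ahead of the robot, y to its left, z up, the work surface at z = 0. Lengths are in m, angles in rad, forces in N, time in s.
With the tool pointing down it reaches from about 0.25 to 0.725 m from the base axis. Payload 4 kg.
Tool frame: the origin (TCP) lies on the centre line of the jaws, within the pads' length; the fingertips stand 17 mm ahead of it and the grasp point (between the pads) lies 2 mm behind it; z points along the fingers, y is the line along which they close (so a half turn about z gives the same grasp; the last joint's range is limited). The gripper opens to 85 mm and grips with 20 to 120 N. Pads are 22 mm wide; open, the fingers measure 114 mm over their backs; the gripper's body (76 mm by 85 mm) begins 54 mm behind the grasp point. The pads swing forward as they close: fully open they stand 13 mm farther back than shut.
Start: joints at [-1.326, 0.241, 0.005, 1.335, 0, 1.571], TCP at [0.121, -0.485, 0.248] pointing down, gripper open.
Joint ranges: [-2.72, 2.72], [-1.05, 1.87], [-1.09, 1.28], [-1.99, 2.15], [-1.42, 1.44], [-3.14, 3.14]. Speed limits (rad/s): [2.79, 2.79, 3.14, 3.14, 3.14, 3.14].

INTERFACE

Orientations are given as a unit quaternion [x, y, z, w].
In Python, from workcell import get_obs, imaging, order gives the robot as it stands.
- The arm moves only by the tool apply_moves, never from a script. Its argument "targets" is a list that holds one entry, the list of rows, each a list of 5 numbers: the shift along the world's x, y, z in units of 40 mm (1.0 is 40 mm), then the turn about the world's z in degrees, then the gripper command: -1 is shut, 1 is fully open, values between are in proportion. In form: [[[dx, dy, dz, turn, fingers], ...]]. A call has 1 to 8 rows; each row shifts and turns the commanded pose from where the row before left it; what a row does not reach is not made up. A row lasts 1/12 s, in which the tool goes at most 41.7 mm and 7.16 degrees, less where a joint would pass 70% of its speed; a pose out of reach is approached as far as the arm can. A call is refused whole if a number of a shift passes 1 or a number of a turn 7.16, either way. A call with a gripper value outside its range is refused whole. The fingers move at their own pace and stop on an object; the grip force is fixed at half the most. Time passes only in rows, so rows that do not move let the fingers close. It gives the time, the measured TCP pose, the force, the opening and the grip force at its end, in the units of the state.
- get_obs(): the state, without advancing time (a new reading comes with each control period).
- imaging.camera(name): name is "side" or "top" or "wrist"; returns (picture, depth): 384x512x3 uint8, blue, green, red; 384x512 float32, m along the optical axis (not along the pixel's ray), 0 where there is no reading.
- imaging.get_calibration(name): a dict with "camera_matrix" (3x3 intrinsics, pixels), "eye" and "rotation" of the camera in the world; the wrist camera has in their place "hand_eye" (4x4, takes a point from camera to tool coordinates, whose origin is the TCP and whose axes are the flange's). Camera axes: x right, y down, z forward; pixel columns grow to the right and rows downward; lengths in m; the calibration is good to about 2 mm. A picture is of the moment at which its call begins: read the wrist's pose just before it. get_calibration takes no time and is no camera call.
- order.job_done(): hands the job in; it is judged then, once.
The state is a dict: "clock": time; "joint_pos": joint angles; "joint_vel": joint speeds; "tau": joint torques, N m; "eef_pos": TCP position; "tool_rot": TCP orientation; "ft_force": force on the tool from outside, world axes, zero at the start; "ft_torque": the same for the moment, N m; "grip_width": finger opening in m; "grasp_force": force on a finger pad.
Only numpy, scipy, OpenCV 4.12 (cv2) and the standard library are available. Lean on these libraries where they do the work, as an engineer would, in place of code of your own. Each camera call takes 0.05 s, during which the arm holds its last target. There are 200 camera calls.

## Working session

There is one attempt and no reset: what is moved stays moved. The work goes in short steps, Python scripts to look and compute and a tool call to move; the robot and the scene stay as the last step left them, time stands still between calls to the robot, and variables do not carry over. Pictures are saved under pics/ and viewed, at most 10 in all, crops included, and the job is handed in when it is done.

Besides the shell and the picture viewer there is one more tool, called after "Request:" as a command line: name --argument value ..., lists and objects as JSON in quotes. apply_moves: Moves the arm, as the interface text tells. Its arguments: {"type":"object","properties":{"targets":{"type":"array","items":{"type":"array","items":{"type":"array","items":{"type":"number"}}}}},"required":["targets"]}

```bash
mkdir -p pics; ls; cat > h.py <<'E'
import numpy as np, cv2, pickle
from workcell import get_obs, imaging, order
from scipy.spatial.transform import Rotation as R
def snap(n,tag):
    o=get_obs(); p,d=imaging.camera(n); c=imaging.get_calibration(n)
    K=np.array(c["camera_matrix"])
    if n=="wrist":
        T=np.eye(4);T[:3,:3]=R.from_quat(o["tool_rot"]).as_matrix();T[:3,3]=o["eef_pos"]
        M=T@np.array(c["hand_eye"]); Rm,e=M[:3,:3],M[:3,3]
    else: Rm,e=np.array(c["rotation"]),np.array(c["eye"])
    s=dict(p=p,d=d,K=K,R=Rm,e=e); pickle.dump(s,open(f"{tag}.pkl","wb")); cv2.imwrite(f"pics/{tag}.png",p); return s
def load(t): return pickle.load(open(f"{t}.pkl","rb"))
def plane(s,uv,z):
    uv=np.atleast_2d(np.array(uv,float)); r=np.c_[uv,np.ones(len(uv))]@np.linalg.inv(s["K"]).T@s["R"].T
    return s["e"]+r*((z-s["e"][2])/r[:,2])[:,None]
def cloud(s):
    v,u=np.mgrid[:384,:512]; r=np.stack([u,v,np.ones_like(u)],-1)@np.linalg.inv(s["K"]).T
    return (r*s["d"][...,None])@s["R"].T+s["e"]
E
python3 - <<'E'
from h import *
a=snap("top","top0");b=snap("side","side0")
for s in(a,b):print(s["e"],s["R"].round(3).tolist(),s["K"].tolist())
print(get_obs())
E
```

```text
pics
[ 0.31996005 -0.11689559  0.99707281] [0.713, -0.695, 0.058, -0.072] [[375.82495929404683, 0.0, 262.1187554095435], [0.0, 375.82495929404683, 193.80085242948078], [0.0, 0.0, 1.0]]
[ 0.52822378 -0.83733598  0.48199032] [0.865, 0.033, -0.013, -0.501] [[358.254374495633, 0.0, 255.7719305555622], [0.0, 358.254374495633, 199.6840405957253], [0.0, 0.0, 1.0]]
{'clock': 0.1, 'joint_pos': array([-1.32598944e+00,  2.41358830e-01,  3.85196395e-03,  1.33516912e+00,
       -4.71283925e-05,  1.57075842e+00]), 'joint_vel': array([-0.00010706, -0.00034522,  0.00314791,  0.00106594,  0.00086938,
       -0.00074122]), 'tau': array([-2.22736485e-04, -3.73136938e+01,  2.53010505e+01,  1.08609776e-02,
       -5.55840097e-05,  1.32683061e-05]), 'eef_pos': array([ 0.12104417, -0.48458608,  0.24748868]), 'tool_rot': array([ 9.92515291e-01,  1.22116800e-01, -1.38121735e-04, -9.29924509e-04]), 'ft_force': array([-0.32302553, -0.34350935, -0.09339293]), 'ft_torque': array([ 0.00628073, -0.00025533, -0.02495432]), 'grasp_force': 0.0, 'grip_width': 0.08550092796289668}
```

View pics/top0.png

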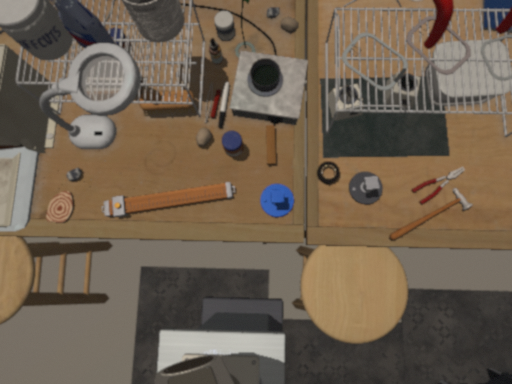

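View pics/side0.png

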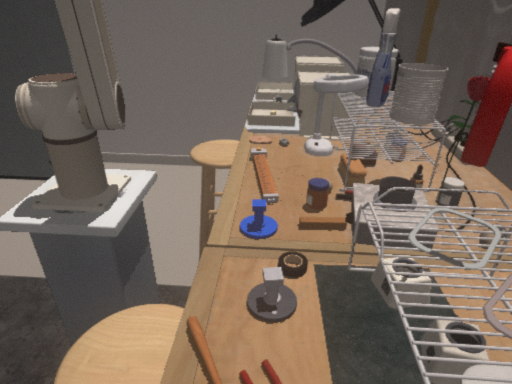

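```bash
sed -i 's/Rm,e=np.array(c\["rotation"\]),/Rm,e=R.from_quat(c["rotation"]).as_matrix(),/' h.py
python3 - <<'E'
from h import *
for t in("top0","side0"):
    s=load(t)
    n=t[:-1]; s["R"]=R.from_quat(imaging.get_calibration(n)["rotation"]).as_matrix()
    pickle.dump(s,open(t+".pkl","wb"))
s=load("top0");C=cloud(s);hsv=cv2.cvtColor(s["p"],cv2.COLOR_BGR2HSV)
for u,v in[(170,200),(118,205),(372,183),(360,200),(277,210),(150,225)]:print((u,v),C[v,u].round(4),hsv[v,u])
sd=load("side0");D=cloud(sd)
for u,v in[(263,175),(273,272),(255,300)]:print((u,v),D[v,u].round(4))
a=cv2.resize(s["p"][170:230,90:250],None,fx=4.8,fy=4.8,interpolation=cv2.INTER_CUBIC)
b=cv2.resize(s["p"][160:215,330:450],None,fx=5,fy=5,interpolation=cv2.INTER_CUBIC)
o=np.zeros((565,768,3),np.uint8);o[:288,:768]=a;o[290:565,:600]=b
cv2.imwrite("pics/crop0.png",o)
E
```

```text
(170, 200) [0.4801 0.15   0.0177] [ 13 157 140]
(118, 205) [0.4605 0.2797 0.0372] [ 19 169 204]
(372, 183) [ 0.5269 -0.3707  0.0689] [ 11  14 145]
(360, 200) [ 0.4935 -0.3542  0.0085] [150   4  69]
(277, 210) [ 0.4615 -0.1346  0.0077] [110 171 149]
(150, 225) [ 4.141e-01  2.037e-01 -2.000e-04] [ 18 111 131]
(263, 175) [0.4877 0.1185 0.0183]
(273, 272) [ 0.5293 -0.3666  0.0709]
(255, 300) [ 0.4997 -0.3747  0.0109]
```

View pics/crop0.png

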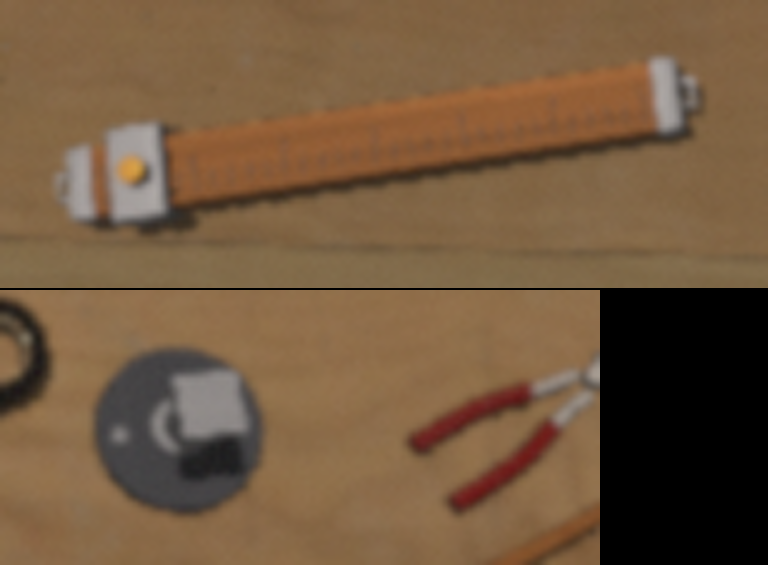

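```bash
python3 - <<'E'
from h import *
for t in("top0","side0"):
    s=load(t);C=cloud(s);z=C[...,2]
    roi=(abs(C[...,0]-.48)<.07)&(C[...,1]>-.06)&(C[...,1]<.35)
    m=(roi&(z>.013)&(z<.045)).astype(np.uint8)
    n,l,st,_=cv2.connectedComponentsWithStats(m);k=1+st[1:,4].argmax();m=l==k
    P=C[m];r=cv2.minAreaRect(P[:,:2].astype(np.float32)*1000);print(t,m.sum(),r)
    hsv=cv2.cvtColor(s["p"],cv2.COLOR_BGR2HSV)
    q=m&(z>.0255);Q=C[q];print("poise",q.sum(),np.median(Q,0),cv2.minAreaRect(Q[:,:2].astype(np.float32)*1000))
    c,(_),Vt=None,None,np.linalg.svd(P[:,:2]-P[:,:2].mean(0),full_matrices=False)[2]
    a=Vt[0]*np.sign(Vt[0,1]);print("axis",a,np.degrees(np.arctan2(a[1],a[0])))
    tt=(P[:,:2])@a; print("ext",tt.min(),np.percentile(tt,[.5,99.5]),tt.max(),"poise",np.percentile(Q[:,:2]@a,[2,98]), "lat",np.percentile(P[:,:2]@[-a[1],a[0]],[1,50,99]))
    roi=(np.hypot(C[...,0]-.525,C[...,1]+.37)<.06)&(z>.06)&(z<.08)
    H=C[roi];print("head",roi.sum(),H.mean(0),cv2.minAreaRect(H[:,:2].astype(np.float32)*1000))
s=load("top0")
# pixel-based (full-pixel coords) corners from crop
f=lambda x,y:((x+.5)/4.8-.5+90,(y+.5)/4.8-.5+170)
print("ends z20",plane(s,[f(70,150),f(78,217),f(676,58),f(686,132)],.02))
print("poise z29",plane(s,[f(105,130),f(160,123),f(166,212),f(113,222)],.029), plane(s,[f(132,168)],.036))
f=lambda x,y:((x+.5)/5-.5+330,(y-290+.5)/5-.5+160)
print("head z70",plane(s,[f(173,375),f(238,369),f(247,431),f(180,439)],.07),plane(s,[f(178,430)],.01))
E
```

```text
top0 2003 ((485.148681640625, 156.10594177246094), (52.35276412963867, 355.73822021484375), 10.438560485839844)
poise 178 [0.46118349 0.28265877 0.02793831] ((490.2043762207031, 165.45481872558594), (51.581695556640625, 273.176025390625), 13.670870780944824)
axis [-0.17637528  0.984323  ] 100.15870058823397
ext -0.10976359213676334 [-0.10194202  0.23688878] 0.24599419179981094 poise [0.18305594 0.21113445] lat [-0.52637067 -0.50378824 -0.48105298]
head 177 [ 0.52834395 -0.36929933  0.06909236] ((529.1185913085938, -370.1368713378906), (32.13330841064453, 32.18034362792969), 10.09842586517334)
side0 739 ((487.2102966308594, 156.43878173828125), (51.548744201660156, 350.6920166015625), 11.200486183166504)
poise 70 [0.46188501 0.27984713 0.0295772 ] ((461.641845703125, 282.7303466796875), (50.68771743774414, 27.129138946533203), 9.867277145385742)
axis [-0.17889931  0.98386739] 100.30565404942132
ext -0.10861347782172276 [-0.10479745  0.23684213] 0.24178999068598464 poise [0.18281135 0.20885343] lat [-0.52775926 -0.50339961 -0.48069317]
head 324 [ 0.52845823 -0.37277819  0.06890428] ((528.327392578125, -368.74786376953125), (32.08283233642578, 33.467411041259766), 9.027575492858887)
ends z20 [[ 0.47327253  0.32484287  0.02      ]
 [ 0.43612845  0.31651456  0.02      ]
 [ 0.53293814 -0.00887388  0.02      ]
 [ 0.49136087 -0.01614968  0.02      ]]
poise z29 [[0.48343    0.30256155 0.029     ]
 [0.48803934 0.27251408 0.029     ]
 [0.43896264 0.26454187 0.029     ]
 [0.43279086 0.29305202 0.029     ]] [[0.46167335 0.28264486 0.036     ]]
head z70 [[ 0.54276553 -0.35126533  0.07      ]
 [ 0.54659626 -0.38391036  0.07      ]
 [ 0.5148027  -0.38745512  0.07      ]
 [ 0.50994992 -0.35399369  0.07      ]] [[ 0.52711994 -0.36839347  0.01      ]]
```

```bash
python3 - <<'E'
from h import *
for t in("top0","side0"):
    s=load(t);C=cloud(s).reshape(-1,3);C=C[s["d"].ravel()>0]
    x,y,z=C.T
    for y0 in np.arange(-.7,.4,.1):
        m=(y>y0)&(y<y0+.1)&(x>.3)&(z>.05)&(z<.5)&~((np.hypot(x-.5285,y+.3695)<.05))
        if m.any(): print(t,round(y0,1),"min x of z>.05:",np.percentile(x[m],[.2,2,10]).round(3),"zmax",[z[m&(x<X)].max().round(3) if (m&(x<X)).any() else None for X in(.55,.6,.65,.7)])
E
```

```text
top0 -0.7 min x of z>.05: [0.682 0.685 0.749] zmax [None, None, None, np.float64(0.162)]
top0 -0.6 min x of z>.05: [0.682 0.684 0.735] zmax [None, None, None, np.float64(0.162)]
top0 -0.5 min x of z>.05: [0.68  0.683 0.719] zmax [None, None, None, np.float64(0.192)]
top0 -0.4 min x of z>.05: [0.679 0.681 0.687] zmax [None, None, None, np.float64(0.194)]
top0 -0.3 min x of z>.05: [0.679 0.68  0.697] zmax [None, None, None, np.float64(0.173)]
top0 -0.2 min x of z>.05: [0.474 0.481 0.707] zmax [np.float64(0.074), np.float64(0.074), np.float64(0.074), np.float64(0.074)]
top0 -0.1 min x of z>.05: [0.609 0.617 0.651] zmax [None, None, np.float64(0.073), np.float64(0.073)]
top0 -0.0 min x of z>.05: [0.615 0.627 0.722] zmax [None, None, np.float64(0.07), np.float64(0.07)]
top0 0.1 min x of z>.05: [0.638 0.649 0.686] zmax [None, None, np.float64(0.277), np.float64(0.283)]
top0 0.2 min x of z>.05: [0.622 0.626 0.644] zmax [None, None, np.float64(0.275), np.float64(0.278)]
top0 0.3 min x of z>.05: [0.656 0.664 0.678] zmax [None, None, None, np.float64(0.274)]
side0 -0.7 min x of z>.05: [0.681 0
[... 341 characters left out ...]
 of z>.05: [0.678 0.679 0.684] zmax [None, None, None, np.float64(0.17)]
side0 -0.2 min x of z>.05: [0.475 0.48  0.504] zmax [np.float64(0.073), np.float64(0.073), np.float64(0.073), np.float64(0.073)]
side0 -0.1 min x of z>.05: [0.609 0.618 0.65 ] zmax [None, None, np.float64(0.071), np.float64(0.071)]
side0 -0.0 min x of z>.05: [0.618 0.643 0.725] zmax [None, None, np.float64(0.071), np.float64(0.071)]
side0 0.1 min x of z>.05: [0.64  0.657 0.724] zmax [None, None, np.float64(0.276), np.float64(0.284)]
side0 0.2 min x of z>.05: [0.623 0.635 0.74 ] zmax [None, None, np.float64(0.277), np.float64(0.278)]
side0 0.3 min x of z>.05: [0.668 0.725 0.769] zmax [None, None, None, np.float64(0.274)]
```

Request:
apply_moves --targets '[[[0.3,0.9,0,7,1],[0.3,0.9,0,7,1],[0.3,0.9,0,7,1],[0.4,0.9,0,7,1],[0.4,0.9,0,7,1],[0.4,0.9,0,7,1],[0.4,0.9,0,7,1],[0.4,0.9,0,7,1]]]'

```text
clock: 0.77
eef_pos: [0.237, -0.1953, 0.2481]
tool_rot: [0.818, 0.576, 0.0, -0.0]
ft_force: [0.6, -0.0, 1.6]
grip_width: 0.0851
grasp_force: 0.0
```

Request:
apply_moves --targets '[[[0.5,0.88,0,7,1],[0.5,0.88,0,7,1],[0.5,0.88,0,7,1],[0.5,0.88,0,7,1],[0.5,0.88,0,2.2,1],[0.5,0.88,0,0,1],[0.5,0.88,0,0,1],[0.5,0.88,0,0,1]]]'

```text
clock: 1.43
eef_pos: [0.3974, 0.0867, 0.2481]
tool_rot: [0.641, 0.768, -0.0, 0.0]
ft_force: [0.3, -0.9, 0.3]
grip_width: 0.0851
grasp_force: 0.0
```

Request:
apply_moves --targets '[[[0.47,0.87,0,0,1],[0.47,0.86,0,0,1],[0.47,0.86,0,0,1],[0.37,0.7,-0.5,0,1],[0,0,0,0,1],[0,0,0,0,1],[0,0,0,0,1]]]'

```text
clock: 2.02
eef_pos: [0.4676, 0.2157, 0.2276]
tool_rot: [0.641, 0.767, -0.001, -0.0]
ft_force: [0.2, 0.2, 1.0]
grip_width: 0.0853
grasp_force: 0.0
```

```bash
python3 - <<'E'
from h import *
s=snap("wrist","w1");o=get_obs();print(o["eef_pos"],o["joint_pos"],s["e"])
m=R.from_quat(o["tool_rot"]).as_matrix();print("tool y deg",np.degrees(np.arctan2(m[1,1],m[0,1])))
E
```

```text
[0.4678593  0.21534787 0.22839725] [ 4.31507087e-01  2.80361946e-01  5.73638183e-03  1.29709735e+00
 -2.41721857e-04  1.82440039e+00] [0.45484311 0.28667486 0.35397731]
tool y deg 10.193087403155896
```

View pics/w1.png

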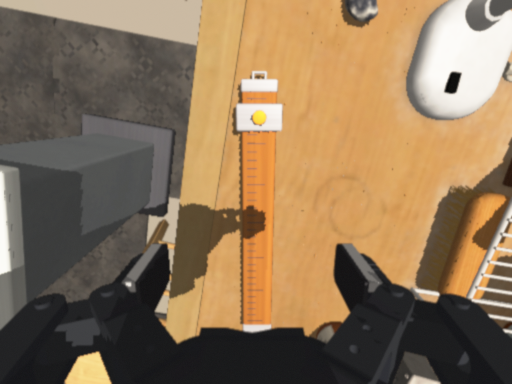

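```bash
python3 - <<'E'
from h import *
s=load("w1");p=s["p"].astype(int)
col=p[60:345,250:256].mean(1)
hsv=cv2.cvtColor(s["p"],cv2.COLOR_BGR2HSV)
S=hsv[:,:,1].astype(int)
print("S col",[(v,int(np.median(S[v,248:254]))) for v in list(range(74,136,1))+list(range(318,332))])
for v in(160,280):print(v,[(u,int(S[v,u]),int(hsv[v,u,0])) for u in list(range(236,248))+list(range(268,281))])
print("S row118",[(u,int(S[118,u])) for u in list(range(230,242))+list(range(276,288))])
E
```

```text
S col [(74, 114), (75, 109), (76, 100), (77, 91), (78, 57), (79, 25), (80, 9), (81, 7), (82, 7), (83, 8), (84, 8), (85, 8), (86, 8), (87, 9), (88, 10), (89, 11), (90, 17), (91, 60), (92, 134), (93, 174), (94, 181), (95, 182), (96, 177), (97, 159), (98, 132), (99, 157), (100, 178), (101, 181), (102, 157), (103, 87), (104, 26), (105, 12), (106, 8), (107, 8), (108, 9), (109, 9), (110, 9), (111, 10), (112, 9), (113, 10), (114, 12), (115, 17), (116, 21), (117, 28), (118, 30), (119, 25), (120, 19), (121, 13), (122, 12), (123, 11), (124, 11), (125, 10), (126, 11), (127, 11), (128, 12), (129, 16), (130, 35), (131, 111), (132, 172), (133, 172), (134, 148), (135, 163), (318, 183), (319, 175), (320, 154), (321, 166), (322, 178), (323, 159), (324, 95), (325, 35), (326, 13), (327, 11), (328, 11), (329, 11), (330, 14), (331, 17)]
160 [(236, 134, 16), (237, 133, 16), (238, 132, 16), (239, 131, 16), (240, 126, 16), (241, 146, 15), (242, 178, 14), (243, 185, 14), (244, 183, 14), (245, 182, 14), (246, 175, 14), (247, 151, 13), (268, 183, 15), (269, 181, 15), (270, 181, 15), (271, 181, 15), (272, 180, 15), (273, 182, 15), (274, 178, 15), (275, 155, 15), (276, 143, 16), (277, 141, 17), (278, 141, 16), (279, 140, 17), (280, 141, 17)]
280 [(236, 136, 17), (237, 138, 17), (238, 137, 16), (239, 139, 17), (240, 138, 16), (241, 137, 17), (242, 161, 14), (243, 181, 13), (244, 186, 14), (245, 184, 14), (246, 184, 14), (247, 184, 14), (268, 179, 15), (269, 180, 15), (270, 182, 15), (271, 172, 14), (272, 149, 15), (273, 140, 16), (274, 139, 16), (275, 137, 16), (276, 135, 16), (277, 132, 16), (278, 132, 15), (279, 134, 16), (280, 136, 16)]
S row118 [(230, 122), (231, 124), (232, 129), (233, 130), (234, 126), (235, 80), (236, 32), (237, 20), (238, 12), (239, 11), (240, 10), (241, 11), (276, 8), (277, 8), (278, 8), (279, 8), (280, 9), (281, 21), (282, 82), (283, 134), (284, 140), (285, 139), (286, 141), (287, 141)]
```

```bash
python3 - <<'E'
from h import *
s=load("w1")
E=plane(s,[(258.5,78.5),(258.5,91.5),(257.3,324.2)],.0205);print(E)
P=plane(s,[(258.7,103.2),(258.7,130.7)],.029);print(P,np.linalg.norm(P[0]-P[1]))
L=plane(s,[(241,160),(275.2,160),(241.8,280),(271.8,280)],.02)
c1,c2=(L[0]+L[1])/2,(L[2]+L[3])/2
d=c1-c2;print("axis",np.degrees(np.arctan2(d[1],d[0])),"w",np.linalg.norm(L[0]-L[1]),np.linalg.norm(L[2]-L[3]))
a=d[:2]/np.linalg.norm(d[:2]);mid=(E[1]+E[2])[:2]/2;mid=c1[:2]+a*((mid-c1[:2])@a)
pp=P.mean(0)[:2];off=(pp-mid)@a
print("mid",mid,"shoe gap",np.linalg.norm(E[1]-E[2]),"half to end",(E[0][:2]-mid)@a,"poise",off,"balance",mid+a*off/2)
E
```

```text
[[0.45506485 0.32577777 0.0205    ]
 [0.4575599  0.31249591 0.0205    ]
 [0.51389814 0.00323356 0.0205    ]]
[[0.45994841 0.29995173 0.029     ]
 [0.46542336 0.27083951 0.029     ]] 0.029622563003988956
axis 99.99753953973833 w 0.041090085411031756 0.04104745805494282
mid [0.48523315 0.15777732] shoe gap 0.3143520287291705 half to end 0.17068679452155971 poise 0.12959478032928512 balance [0.47398395 0.22159078]
```

Request:
apply_moves --targets '[[[0.13,0.13,-0.9,0,1],[0,0,-0.9,0,1],[0,0,-0.9,0,1],[0,0,-0.9,0,1],[0,0,-0.7,0,1],[0,0,-0.4,0,1],[0,0,-0.3,0,1],[0,0,0,0,1]]]'

```text
clock: 2.73
eef_pos: [0.4718, 0.2192, 0.0268]
tool_rot: [0.642, 0.767, -0.002, -0.001]
ft_force: [-1.3, 0.7, 0.1]
grip_width: 0.0855
grasp_force: 0.0
```

Request:
apply_moves --targets '[[[0.03,0.03,-0.1,0,1],[0,0,0,0,1],[0,0,0,0,1],[0,0,0,0,1]]]'

```text
clock: 3.07
eef_pos: [0.4757, 0.2227, 0.0257]
tool_rot: [0.641, 0.767, 0.001, 0.001]
ft_force: [-0.3, 0.1, 1.2]
grip_width: 0.0855
grasp_force: 0.0
```

Request:
apply_moves --targets '[[[-0.04,-0.04,-0.1,0,1],[0,0,0,0,1],[0,0,0,0,1],[0,0,0,0,1]]]'

```text
clock: 3.4
eef_pos: [0.4731, 0.2209, 0.0203]
tool_rot: [0.641, 0.767, -0.0, -0.0]
ft_force: [0.1, -0.4, 0.2]
grip_width: 0.0857
grasp_force: 0.0
```

Request:
apply_moves --targets '[[[0,0,0,0,1]]]'

```text
clock: 3.48
eef_pos: [0.4732, 0.2209, 0.0203]
tool_rot: [0.641, 0.767, 0.0, 0.0]
ft_force: [0.4, 0.5, 0.5]
grip_width: 0.0857
grasp_force: 0.0
```

Good. Close and lift slightly.

Request:
apply_moves --targets '[[[0,0,0,0,-1],[0,0,0,0,-1],[0,0,0,0,-1],[0,0,0,0,-1],[0,0,0,0,-1],[0,0,0,0,-1],[0,0,0,0,-1],[0,0,0,0,-1]]]'

```text
clock: 4.15
eef_pos: [0.4736, 0.2211, 0.0207]
tool_rot: [0.641, 0.767, 0.0, 0.0]
ft_force: [0.4, 0.2, 4.9]
grip_width: 0.038
grasp_force: 63.4
```

Request:
apply_moves --targets '[[[0,0,0.2,0,-1],[0,0,0.4,0,-1],[0,0,0.4,0,-1],[0,0,0.4,0,-1],[0,0,0,0,-1],[0,0,0,0,-1],[0,0,0,0,-1]]]'

```text
clock: 4.73
eef_pos: [0.4721, 0.2204, 0.0752]
tool_rot: [0.641, 0.767, -0.001, -0.001]
ft_force: [0.0, -0.3, -3.9]
grip_width: 0.0382
grasp_force: 62.6
```

```bash
python3 - <<'E'
from h import *
s=snap("side","s2");o=get_obs();print(o["eef_pos"],o["ft_force"],o["ft_torque"],o["grip_width"],o["grasp_force"])
def beam(s):
    C=cloud(s);z=C[...,2];hsv=cv2.cvtColor(s["p"],cv2.COLOR_BGR2HSV)
    e=o["eef_pos"];m=(abs(C[...,0]-e[0])<.1)&(abs(C[...,1]-e[1])<.3)&(abs(z-e[2])<.04)&(s["d"]>0)&(z>.035)
    return C[m]
for n,t in(("top","t2"),):
    q=snap(n,t)
for q in(s,q):
    P=beam(q); t=(P[:,:2]-o["eef_pos"][:2])@[-.177,.984]
    for a in np.arange(-.26,.13,.03):
        k=(t>a)&(t<a+.03)
        if k.sum()>5: print(round(a,2),k.sum(),np.percentile(P[k,2],[10,50,90]).round(4))
    print()
cv2.imwrite("pics/s2c.png",cv2.resize(s["p"][60:260,150:350],None,fx=3,fy=3))
E
```

```text
[0.47195954 0.2203173  0.07489477] [ 0.55002111 -0.21090992 -3.89725757] [ 0.00883512 -0.02602366 -0.033914  ] 0.038299377514889835 62.62044310569763
-0.26 111 [0.0591 0.0686 0.0751]
-0.23 84 [0.0732 0.0754 0.0764]
-0.2 82 [0.069  0.0751 0.0762]
-0.17 66 [0.0734 0.0752 0.0761]
-0.14 68 [0.0742 0.0755 0.0763]
-0.11 62 [0.0743 0.0753 0.0763]
-0.08 53 [0.0734 0.0755 0.0765]
-0.05 53 [0.073  0.0751 0.0763]
-0.02 229 [0.0731 0.0901 0.1126]
0.01 37 [0.0746 0.0753 0.0762]
0.04 76 [0.0741 0.0821 0.0878]
0.07 7 [0.0829 0.0832 0.0876]

-0.26 65 [0.0644 0.0728 0.0764]
-0.23 197 [0.0713 0.0735 0.0757]
-0.2 202 [0.0705 0.0733 0.0755]
-0.17 199 [0.0703 0.0732 0.0754]
-0.14 201 [0.0706 0.0732 0.0752]
-0.11 197 [0.07   0.073  0.0752]
-0.08 201 [0.0699 0.073  0.0754]
-0.05 201 [0.0698 0.0728 0.0753]
-0.02 249 [0.0711 0.0748 0.1111]
0.04 91 [0.0659 0.0807 0.084 ]
0.07 128 [0.0706 0.0736 0.0818]
0.1 34 [0.0659 0.0715 0.0749]
```

View pics/s2c.png

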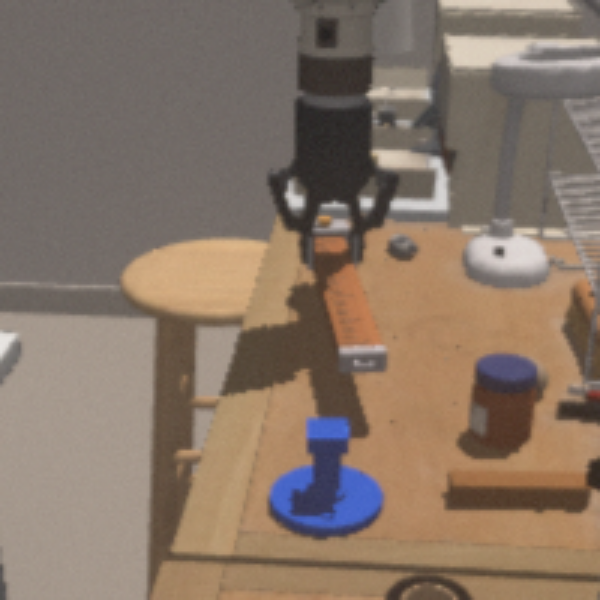

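Request:
apply_moves --targets '[[[0,0,0.4,0,-1],[0,0,0.6,0,-1],[0,-0.2,0.6,0,-1],[0.03,-0.35,0.5,0,-1],[0.05,-0.5,0.2,0,-1],[0.05,-0.6,0,0,-1],[0.06,-0.6,0,0,-1],[0.06,-0.6,0,0,-1]]]'

```text
clock: 5.5
eef_pos: [0.4825, 0.1059, 0.1674]
tool_rot: [0.641, 0.768, -0.001, -0.001]
ft_force: [0.4, -0.3, -3.8]
grip_width: 0.0383
grasp_force: 62.6
```

Request:
apply_moves --targets '[[[0.06,-0.6,0,0,-1],[0.06,-0.6,0,0,-1],[0.06,-0.6,0,0,-1],[0.06,-0.6,0,0,-1],[0.06,-0.6,0,0,-1],[0.06,-0.6,0,0,-1],[0.06,-0.6,0,0,-1],[0.06,-0.6,0,0,-1]]]'

```text
clock: 6.17
eef_pos: [0.5015, -0.0862, 0.167]
tool_rot: [0.641, 0.767, -0.001, -0.001]
ft_force: [0.5, -0.3, -3.1]
grip_width: 0.0386
grasp_force: 62.6
```

Request:
apply_moves --targets '[[[0.06,-0.6,0,0,-1],[0.06,-0.6,0,0,-1],[0.06,-0.6,0,0,-1],[0.06,-0.6,0,0,-1],[0.06,-0.6,0,0,-1],[0.06,-0.6,0,0,-1],[0.06,-0.6,0,0,-1],[0.06,-0.5,0,0,-1]]]'

```text
clock: 6.83
eef_pos: [0.5208, -0.2745, 0.1666]
tool_rot: [0.642, 0.767, -0.0, -0.001]
ft_force: [1.1, 0.6, -3.3]
grip_width: 0.0383
grasp_force: 62.6
```

Request:
apply_moves --targets '[[[0.06,-0.5,0,0,-1],[0.06,-0.5,0,0,-1],[0,-0.4,0,0,-1],[0,-0.3,0,0,-1],[0,0,0,0,-1],[0,0,0,0,-1],[0,0,0,0,-1],[0,0,0,0,-1]]]'

```text
clock: 7.5
eef_pos: [0.5263, -0.3399, 0.1681]
tool_rot: [0.641, 0.768, 0.0, -0.001]
ft_force: [-0.2, -1.2, -3.7]
grip_width: 0.0383
grasp_force: 62.5
```

```bash
python3 - <<'E'
from h import *
o=get_obs();print(o["eef_pos"],o["joint_pos"],o["ft_torque"])
s=snap("side","s3");q=snap("top","t3")
im=np.zeros((384,1024,3),np.uint8)
im=np.hstack([s["p"][100:384,150:450],q["p"][100:384,250:512]]);cv2.imwrite("pics/c3.png",cv2.resize(im,None,fx=1.4,fy=1.4))
e=o["eef_pos"]
for q in(s,q):
    C=cloud(q);m=(abs(C[...,0]-e[0])<.1)&(abs(C[...,1]-e[1])<.3)&(abs(C[...,2]-e[2])<.03)&(q["d"]>0)
    P=C[m];t=(P[:,:2]-e[:2])@[-.177,.984]
    print([(round(a,2),k.sum(),np.median(P[k,2]).round(4)) for a in np.arange(-.26,.13,.03) for k in[(t>a)&(t<a+.03)] if k.sum()>5])
E
```

```text
[ 0.52633466 -0.33993106  0.16807295] [-5.73605640e-01  5.33933369e-01  2.30365405e-01  1.26821744e+00
  3.41759495e-04  8.17547158e-01] [ 0.02575083 -0.01333194  0.05055472]
[(np.float64(-0.26), np.int64(554), np.float64(0.1609)), (np.float64(-0.23), np.int64(797), np.float64(0.1674)), (np.float64(-0.2), np.int64(666), np.float64(0.1672)), (np.float64(-0.17), np.int64(561), np.float64(0.1673)), (np.float64(-0.14), np.int64(472), np.float64(0.1674)), (np.float64(-0.11), np.int64(401), np.float64(0.1675)), (np.float64(-0.08), np.int64(344), np.float64(0.1675)), (np.float64(-0.05), np.int64(300), np.float64(0.1676)), (np.float64(-0.02), np.int64(640), np.float64(0.1686)), (np.float64(0.01), np.int64(188), np.float64(0.1677)), (np.float64(0.04), np.int64(258), np.float64(0.1732)), (np.float64(0.07), np.int64(34), np.float64(0.1762))]
[(np.float64(-0.26), np.int64(19), np.float64(0.1656)), (np.float64(0.01), np.int64(38), np.float64(0.1672)), (np.float64(0.04), np.int64(200), np.float64(0.1751)), (np.float64(0.07), np.int64(294), np.float64(0.1682)), (np.float64(0.1), np.int64(79), np.float64(0.1645))]
```

View pics/c3.png

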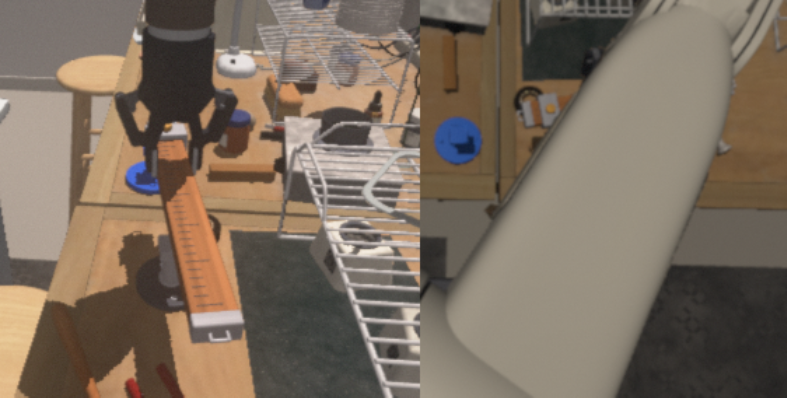

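Request:
apply_moves --targets '[[[0.05,-0.3,0,0,-1],[0,-0.3,0,0,-1],[0,-0.15,-0.2,0,-1],[0,0,-0.4,0,-1],[0,0,-0.4,0,-1],[0,0,-0.4,0,-1],[0,0,-0.1,0,-1],[0,0,0,0,-1]]]'

```text
clock: 8.27
eef_pos: [0.5269, -0.3704, 0.1059]
tool_rot: [0.641, 0.767, -0.0, -0.002]
ft_force: [-0.7, -0.3, -4.5]
grip_width: 0.0384
grasp_force: 62.5
```

Request:
apply_moves --targets '[[[0,0,0,0,-1],[0,0,0,0,-1],[0,0,0,0,-1]]]'

```text
clock: 8.52
eef_pos: [0.5292, -0.3716, 0.1098]
tool_rot: [0.641, 0.767, 0.0, 0.001]
ft_force: [0.9, -0.1, -2.8]
grip_width: 0.0383
grasp_force: 62.5
```

Request:
apply_moves --targets '[[[0,0.03,-0.2,0,-1],[0,0,-0.15,0,-1],[0,0,0,0,-1],[0,0,0,0,-1],[0,0,0,0,-1],[0,0,0,0,-1]]]'

```text
clock: 9.02
eef_pos: [0.5285, -0.37, 0.0945]
tool_rot: [0.641, 0.767, 0.0, 0.0]
ft_force: [-0.2, 0.4, -2.9]
grip_width: 0.0381
grasp_force: 62.5
```

Request:
apply_moves --targets '[[[0,0,-0.05,0,-1],[0,0,0,0,-1],[0,0,0,0,-1]]]'

```text
clock: 9.27
eef_pos: [0.5283, -0.3699, 0.0922]
tool_rot: [0.641, 0.767, -0.0, -0.0]
ft_force: [-0.5, 0.3, -2.7]
grip_width: 0.0384
grasp_force: 62.5
```

Request:
apply_moves --targets '[[[0,0,-0.03,0,-1],[0,0,0,0,-1],[0,0,0,0,-1]]]'

```text
clock: 9.52
eef_pos: [0.5283, -0.3699, 0.091]
tool_rot: [0.641, 0.767, -0.0, -0.0]
ft_force: [-0.0, -0.8, -3.3]
grip_width: 0.0386
grasp_force: 62.5
```

Request:
apply_moves --targets '[[[0,0,-0.02,0,-1],[0,0,0,0,-1],[0,0,0,0,-1]]]'

```text
clock: 9.77
eef_pos: [0.5285, -0.37, 0.0908]
tool_rot: [0.641, 0.767, 0.0, 0.0]
ft_force: [-0.5, 0.8, -0.9]
grip_width: 0.0387
grasp_force: 62.8
```

Contact starting; press slightly, then check with the side camera before releasing gradually.

Request:
apply_moves --targets '[[[0,0,-0.01,0,-1],[0,0,0,0,-1],[0,0,0,0,-1]]]'

```text
clock: 10.02
eef_pos: [0.5285, -0.37, 0.0907]
tool_rot: [0.641, 0.767, 0.0, 0.0]
ft_force: [-2.5, 1.6, 4.5]
grip_width: 0.0382
grasp_force: 63.3
```

```bash
python3 - <<'E'
from h import *
o=get_obs();print(o["eef_pos"],o["ft_force"])
s=snap("side","s4");cv2.imwrite("pics/s4c.png",cv2.resize(s["p"][180:384,180:420],None,fx=2.9,fy=2.9,interpolation=cv2.INTER_CUBIC))
E
```

```text
[ 0.52845369 -0.36996073  0.09074144] [-2.54077393  1.55133999  4.49332168]
```

View pics/s4c.png

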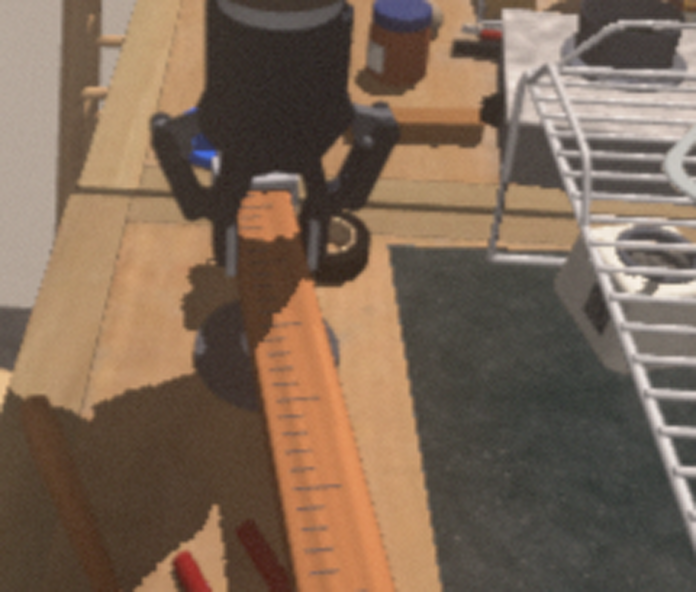

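The beam lies over the head (foot visible round crop (270,350)), contact force 4.5 N. I release slowly.

Request:
apply_moves --targets '[[[0,0,0,0,0],[0,0,0,0,0.1],[0,0,0,0,0.2],[0,0,0,0,0.4],[0,0,0,0,0.6],[0,0,0,0,0.8],[0,0,0,0,1],[0,0,0,0,1]]]'

```text
clock: 10.73
eef_pos: [0.5284, -0.3699, 0.0899]
tool_rot: [0.641, 0.767, 0.0, 0.0]
ft_force: [-0.7, -0.1, -1.1]
grip_width: 0.0851
grasp_force: 0.0
```

```bash
cat > lv.py <<'E'
from h import *
import sys
o=get_obs();print(o["eef_pos"],o["ft_force"],o["grip_width"])
s=snap("side",sys.argv[1]);C=cloud(s);e=np.array([.5285,-.37,.0907])
m=(abs(C[...,0]-e[0])<.1)&(abs(C[...,1]-e[1])<.3)&(abs(C[...,2]-e[2])<.04)&(s["d"]>0)
P=C[m];t=(P[:,:2]-e[:2])@[-.177,.984];n=(P[:,:2]-e[:2])@[.984,.177]
k0=abs(n)<.03
print([(round(float(a),2),int(k.sum()),float(np.median(P[k,2]).round(4)),float(np.median(n[k]).round(4))) for a in np.arange(-.26,.13,.03) for k in[k0&(t>a)&(t<a+.03)] if k.sum()>5],t[k0].max())
E
python3 lv.py s5
```

```text
[ 0.52843468 -0.36990302  0.0898651 ] [-0.69772453 -0.14167722 -1.08913594] 0.08506781343109487
[(-0.23, 333, 0.0903, 0.0001), (-0.2, 744, 0.0902, -0.0027), (-0.17, 632, 0.0901, -0.0026), (-0.14, 538, 0.0902, -0.0026), (-0.11, 466, 0.0902, -0.0026), (-0.08, 397, 0.0903, -0.0022), (-0.05, 342, 0.0903, -0.0031), (-0.02, 305, 0.0904, -0.0023), (0.01, 264, 0.0904, -0.0026), (0.04, 286, 0.0912, -0.0025)] 0.09287771580727038
```

Level. Retreat straight up.

Request:
apply_moves --targets '[[[0,0,0.2,0,1],[0,0,0.4,0,1],[0,0,0.6,0,1],[0,0,0.6,0,1],[0,0,0.6,0,1],[0,0,0.6,0,1],[0,0,0.4,0,1],[0,0,0,0,1]]]'

```text
clock: 11.45
eef_pos: [0.5302, -0.3712, 0.2317]
tool_rot: [0.641, 0.767, 0.0, 0.005]
ft_force: [0.2, -0.8, 0.7]
grip_width: 0.0852
grasp_force: 0.0
```

Request:
apply_moves --targets '[[[0,0,0,0,1],[0,0,0,0,1],[0,0,0,0,1],[0,0,0,0,1],[0,0,0,0,1],[0,0,0,0,1]]]'

```text
clock: 11.95
eef_pos: [0.5281, -0.3697, 0.225]
tool_rot: [0.641, 0.767, -0.0, -0.001]
ft_force: [0.4, -0.1, -0.6]
grip_width: 0.0853
grasp_force: 0.0
```

```bash
python3 lv.py s6
```

```text
[ 0.52809573 -0.36969236  0.22495403] [ 0.4024639  -0.07545903 -0.578644  ] 0.08531499284324563
[(-0.23, 328, 0.0904, 0.0002), (-0.2, 748, 0.0901, -0.0026), (-0.17, 634, 0.0902, -0.0027), (-0.14, 537, 0.0902, -0.0023), (-0.11, 456, 0.0903, -0.0029), (-0.08, 390, 0.0903, -0.0021), (-0.05, 351, 0.0903, -0.0031), (-0.02, 301, 0.0903, -0.0023), (0.01, 267, 0.0904, -0.0026), (0.04, 460, 0.0969, -0.0024), (0.07, 118, 0.0976, -0.0065), (0.1, 36, 0.091, -0.0027)] 0.2587126563066304
```

View pics/s6.png

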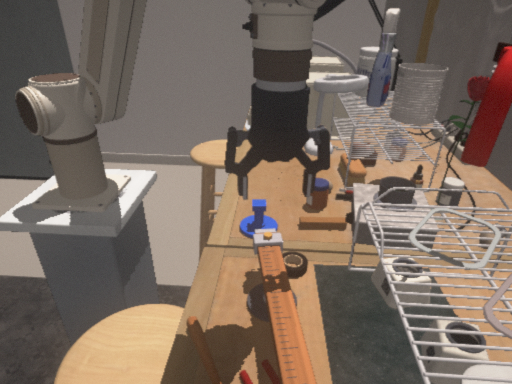

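The beam rests level on the steel stand (from (268,240) to the bottom edge at about (297,383)), clear of everything else, and the gripper is clear above it.

```bash
python3 -c "
from workcell import order
print(order.job_done())"
```

```text
the job is handed in; nothing more can be done
None
```

The beam lies level and balanced on the steel pivot stand by itself, with the gripper open and clear above it, and I handed the job in at about 12 s of the 42 s allowed.

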